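# Eject the charged battery from its sloping charger and stop it with a finger

### The job

Two cordless-tool batteries sit in sloping chargers on the saw carriage, and the one whose charger shows a green lamp is full. Press that charger's yellow release key with one finger, and with the other finger in front of the battery trap it as the spring throws it out, so that it is clear of its contacts but stays in the chute instead of sliding off the front. Then let the key come back up and finish with the finger still holding the battery there for me to take, without lifting or carrying it; leave the red-lamp battery charging and everything else where it is.

Things in the scene. Friction and masses are not known exactly. Their poses are not given: they have to be found in the camera images.
- charger_green: grey one-bay battery charger, GREEN lamp (its pack is full), fixed, 168 mm long (x), 106 wide (y). Origin: centre of its underside, on the carriage (z = 0); x points level from its low open front to its tall back, y to its left. Flat pad left of the bay: x -0.082 to 0.011, y 0.013 to 0.053, top z 0.024; behind it a console with the lamp, to z 0.058; head at the back, to 0.074.
- charger_red: grey one-bay battery charger, RED lamp (its pack is still charging and must stay home), fixed, 168 mm long (x), 106 wide (y). Origin: centre of its underside, on the carriage (z = 0); x points level from its low open front to its tall back, y to its left. Flat pad left of the bay: x -0.082 to 0.011, y 0.013 to 0.053, top z 0.024; behind it a console with the lamp, to z 0.058; head at the back, to 0.074.
- pack_full: blue and black slide-in tool battery, 74 mm long, 46 wide, 36 thick, 0.36 kg (varies); when home its back reaches z 0.082. Origin: middle of the lower edge of its front face; x level, from nose to back. Pack of the green-lamp charger, held by a catch against a spring ejector (5 N, 16 mm stroke). Let go, it is thrown out to the charger's front and slides on down by its weight.
- pack_charging: blue and black slide-in tool battery, 74 mm long, 46 wide, 36 thick, 0.36 kg (varies); when home its back reaches z 0.082. Origin: middle of the lower edge of its front face; x level, from nose to back. Pack of the red-lamp charger; leave it home.
- pack_full_nose (a point): centre of the front face of the full pack (46 mm wide, 36 high; its top edge leans 9 mm forward over its lower edge), z 0.045 when home, top edge z 0.062; it falls 0.26 mm per mm of travel. A finger in front of this face stops the pack. Off its contacts, and past the catch, after 12 mm of travel; past 60 mm, in 0.15 s if nothing stops it, it is lost. Guides keep it straight.
- pack_charging_nose (a point): the same point of the pack in the red-lamp charger
- home_green (a point): fixed point on the green-lamp charger's chute floor, mid-width, under the nose of a home pack (charger frame -0.020, -0.017, 0.0275); x axis up the chute (15 degrees), y left, z square to the floor. Pack travel = -x of its nose here. Chute 49 mm wide inside; in front of the pack its walls are 5 mm high and its floor runs 60 mm on to the open end.
- home_red (a point): the same point of the red-lamp charger
- release_green (a joint): yellow release key of the green-lamp charger, sliding from 0 (up) to 0.008 (fully down). Spring: 2.3 N to start, 6 N fully down; the catch lets the pack go at about 0.0055. 
- release_green_top (a point): centre of the top of the green-lamp charger's yellow release key, 16 mm (x) by 18 mm (y), moving straight down; z 0.038 when up, 0.030 when fully down. In the charger's frame at x -0.034, y 0.031: 48 mm left of the chute's middle line and 14 mm in front of the home point.
- release_red (a joint): yellow release key of the red-lamp charger, sliding from 0 (up) to 0.008 (fully down). Spring: 2.3 N to start, 6 N fully down; the catch lets the pack go at about 0.0055. Not to be pressed.
- tape_measure: yellow and black tape measure standing upright, 80 x 40 mm, 68 mm high; loose bystander, origin at the centre of its underside
- try_square: try square lying flat, beech stock and steel blade, 120 x 188 mm; loose bystander, origin at the centre of its underside
- pencil: red carpenter's pencil lying, 173 mm long; loose bystander, origin at the centre of its underside
- spare_knob: black star knob with a brass boss, 46 mm across, 28 mm high; loose bystander, origin at the centre of its underside
- spanner_19: open-end spanner lying, 158 mm long; loose bystander, origin at the centre of its underside
- bolt: hex bolt lying, 54 mm long; loose bystander, origin at the centre of its underside
- nut: hex nut, 22 mm across; loose bystander, origin at the centre of its underside
- parts_tray: black parts tray, 110 x 170 mm, 30 mm high; loose bystander, origin at the centre of its underside
Mind the look-alikes: they are no part of the job. What is shaped like the pack_full but orange is not meant.

How it is judged:
By the outcome, as a careful person would: the job done as asked, in the order asked, and still so for the second after the job is handed in, while the arm keeps its last pose, push and grip.
It also fails if it takes over 32 s, if anything falls off the work surface, if the arm or the gripper's body presses on something with over 40 N, if the wrist force passes 120 N, or if a joint passes its speed limit or range.

### The arm

A 7-joint arm with a two-finger parallel gripper is mounted at the origin on a cart in front of the work surface, level with it; the furniture and walls round the work are solid. World frame = base frame: x ahead of the robot, y to its left, z up, the work surface at z = 0. Lengths are in m, angles in rad, forces in N, time in s.
With the tool pointing down it reaches from about 0.35 to 0.775 m from the base axis. Payload 3.1 kg.
Tool frame: the origin (TCP) lies at the very end of the fingers, on their centre line; the grasp point (between the pads) lies 19 mm behind it; z points along the fingers, y is the direction in which the jaws open and shut (so a half turn about z gives the same grasp; the last joint's range is limited). The gripper opens to 85 mm and grips with 20 to 120 N. Pads are 22 mm wide; open, the fingers measure 114 mm over their backs; the gripper's body (76 mm by 85 mm) begins 54 mm behind the grasp point. The pads swing forward as they close: fully open they stand 13 mm farther back than shut.
Start: joints at [1.128, 0.311, 0.014, 1.512, -0.004, 1.319, -0.027], TCP at [0.215, -0.506, 0.231] pointing down, gripper open.
Joint ranges: [-2.7, 2.7], [-0.3, 1.91], [-1.27, 1.3], [0.12, 2.57], [-1.44, 4.58], [0.2, 2.03], [-3.05, 3.05]. Speed limits (rad/s): [2.79, 2.79, 3.14, 3.14, 3.14, 3.14, 3.14].

### API

Orientations are given as a rotation vector (axis times angle).
In Python, from cell import arm gives the robot as it stands. The module is installed in compiled form; this text tells all that it offers.
- The arm moves only by the tool step_arm, never from a script. Its argument "targets" is a list of rows, each a list of 7 numbers: the shift along the world's x, y, z in m, then the turn, a rotation vector about the world's x, y, z in rad, then the opening in per cent of the stroke, from 0 (shut) to 100 (fully open). A call has 1 to 20 rows; each row shifts and turns the commanded pose from where the row before left it; what a row does not reach is not made up. A row lasts 1/12 s, in which the tool goes at most 41.7 mm and 7.16 degrees, less where a joint would pass 70% of its speed; a pose out of reach is approached as far as the arm can. A call with a gripper value outside its range is refused whole. The fingers move at their own pace and stop on an object; "newtons" is the grip in N (left out, the last holds). Time passes only in rows, so rows that do not move let the fingers close. It gives the time, the measured TCP pose, the force and the opening at its end, in the units of the state.
- arm.get_obs(): the state, without advancing time (a new reading comes with each control period).
- arm.get_image(name): name is "scene" or "top" or "wrist"; returns a dict with "frame" (480x640x3 uint8, blue, green, red), "depth" (480x640 float32, m along the optical axis (not along the pixel's ray), 0 where there is no reading), "vertical_fov" (degrees; the focal length in pixels is half the picture's height over the tangent of half this angle, whatever the lens; pixels are square), "cx", "cy" (the principal point, pixels), "R" (3x3) and "t" (3): a world point X has camera coordinates R X + t. Camera axes: x right, y down, z forward; pixel columns grow to the right and rows downward; lengths in m; the calibration is good to about 2 mm. A picture is of the moment at which its call begins.
- arm.sign_off(): hands the job in, once; it reports no verdict.
Trained networks look in a picture, given as the dict that the camera call returned (one of the last four; its "shot" number tells which), for a name from the list of things; names that differ only in an ending like _2 or _b are one class to them, and where a whole thing is asked for, a point or a joint stands for the part that bears it (a point fixed in the world has none). Each returns a list of dicts, best first, with "confidence" (0 to 1); they miss things now and then, are a little off and sometimes report something else, mostly with a low value. They report only what shows in the picture. A call takes as long as a camera call. They do not tell look-alikes from the thing itself.
- arm.find_in(target, picture): "point" ([x, y, z] in m, in world coordinates, good to about 4 mm: the middle of the surface that is visible of it).
- arm.silhouettes(target, picture): "pixels" (480x640 bool, what is visible of it).
- arm.place_of(target, picture): "point" ([x, y, z] in m, in world coordinates, good to about 4 mm: a listed point, or the origin of a listed thing).
The state is a dict: "time_s": time; "joint_positions": joint angles; "qvel": joint speeds; "tau": joint torques, N m; "tool_pos": TCP position; "ee_rot": TCP orientation; "contact_force": force on the tool from outside, world axes, zero at the start; "torque": the same for the moment, N m; "gripper_width": finger opening in m.
Only numpy, scipy, OpenCV 4.12 (cv2) and the standard library are available. Lean on these libraries where they do the work, as an engineer would, in place of code of your own. Each camera call takes 0.05 s, during which the arm holds its last target.

## Working session

There is one attempt and no reset: what is moved stays moved. The work goes in short steps, Python scripts to look and compute and a tool call to move; the robot and the scene stay as the last step left them, time stands still between calls to the robot, and variables do not carry over. Pictures are saved under pics/ and viewed, and the job is handed in when it is done.

Besides the shell and the picture viewer there is one more tool, called as a command line: name --pt "numbers of a row" for each row, then --argument value for the rest. step_arm: Moves the arm, as the interface text tells. Its arguments: {"type":"object","properties":{"targets":{"type":"array"},"newtons":{"type":"number"}},"required":["targets"]}

```bash
mkdir -p pics; cat > h.py <<'E'
from cell import arm
import numpy as np, cv2
from scipy.spatial.transform import Rotation as Ro
def K(p):
    f=p["frame"].shape[0]/2/np.tan(np.radians(p["vertical_fov"])/2); return f,p["cx"],p["cy"]
def proj(p,X):
    f,cx,cy=K(p); c=np.array(p["R"])@np.array(X)+np.array(p["t"]); return np.array([f*c[0]/c[2]+cx,f*c[1]/c[2]+cy])
def unproj(p,u,v,d=None):
    f,cx,cy=K(p); d=p["depth"][int(v),int(u)] if d is None else d
    return np.array(p["R"]).T@(np.array([(u-cx)/f*d,(v-cy)/f*d,d])-np.array(p["t"]))
E
python3 - <<'E'
from h import *
o=arm.get_obs(); print({k:np.round(v,3) for k,v in o.items()})
for n in ["scene","top"]:
    p=arm.get_image(n); cv2.imwrite(f"pics/{n}0.png",p["frame"]); print(n,p["shot"],p["vertical_fov"],np.round(p["t"],3))
    for t in ["charger_green","charger_red","home_green","home_red","release_green_top","pack_full_nose","pack_full","pack_charging"]:
        for r in arm.place_of(t,p)[:3]: print(t,np.round(r["point"],4),round(r["confidence"],2),np.round(proj(p,r["point"])))
E
```

```text
{'time_s': np.float64(0.0), 'joint_positions': array([ 1.128,  0.312,  0.014,  1.513, -0.004,  1.319, -0.027]), 'qvel': array([-0.   , -0.002, -0.001,  0.001,  0.   , -0.   , -0.001]), 'tau': array([-1.0000e-03, -3.7991e+01,  1.4600e-01, -2.3059e+01,  1.2000e-02,
        1.4000e-02,  0.0000e+00]), 'tool_pos': array([ 0.214, -0.506,  0.23 ]), 'ee_rot': array([-3.076e+00, -6.250e-01,  1.000e-03]), 'contact_force': array([-0.896,  0.121, -0.523]), 'torque': array([ 0.011, -0.004,  0.02 ]), 'gripper_width': np.float64(0.085)}
scene 1 42.786695037309585 [0.229 0.292 1.018]
charger_green [ 0.5048 -0.1424  0.0025] 0.88 [349. 265.]
home_green [ 0.481   0.1467 -0.0042] 0.75 [244. 306.]
home_green [ 0.4868 -0.1637  0.0253] 0.73 [361. 258.]
home_green [ 0.4831 -0.1594  0.0245] 0.3 [360. 259.]
home_red [ 0.5384 -0.2666  0.0261] 0.7 [383. 239.]
home_red [ 0.5534 -0.2493  0.0014] 0.58 [373. 247.]
pack_full_nose [ 0.4726 -0.165   0.0451] 0.68 [365. 253.]
pack_full_nose [ 0.4313 -0.0484  0.0206] 0.65 [333. 283.]
pack_full [ 0.4863 -0.1612  0.0217] 0.71 [360. 259.]
pack_full [ 4.383e-01 -4.480e-02 -4
[... 153 characters left out ...]
073248 [-0.072  0.516  1.074]
charger_green [ 0.5007 -0.1371  0.0022] 0.63 [346. 249.]
charger_green [0.3266 0.1659 0.0013] 0.5 [220. 320.]
charger_red [ 5.543e-01 -2.459e-01 -5.000e-04] 0.87 [390. 227.]
home_green [ 0.4816 -0.1585  0.0238] 0.96 [355. 257.]
home_green [ 0.5517 -0.2455  0.0014] 0.34 [390. 228.]
home_red [ 0.5381 -0.2651  0.0244] 0.58 [400. 233.]
release_green_top [ 0.4635 -0.12    0.0355] 0.48 [339. 265.]
pack_full_nose [ 0.4361 -0.045   0.02  ] 0.9 [308. 276.]
pack_full_nose [ 0.4806 -0.1653  0.0463] 0.65 [359. 257.]
pack_full [ 0.4853 -0.1599  0.0284] 0.94 [356. 255.]
pack_full [ 0.4322 -0.0464 -0.0052] 0.7 [308. 277.]
pack_charging [ 0.5329 -0.2668  0.0262] 0.7 [401. 236.]
```

View pics/scene0.png

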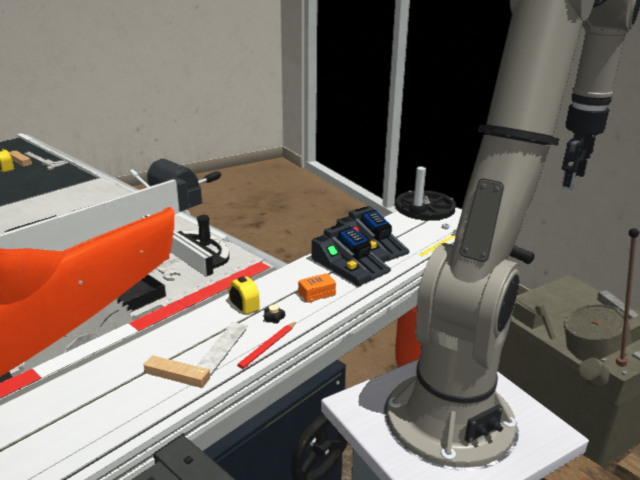

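View pics/top0.png

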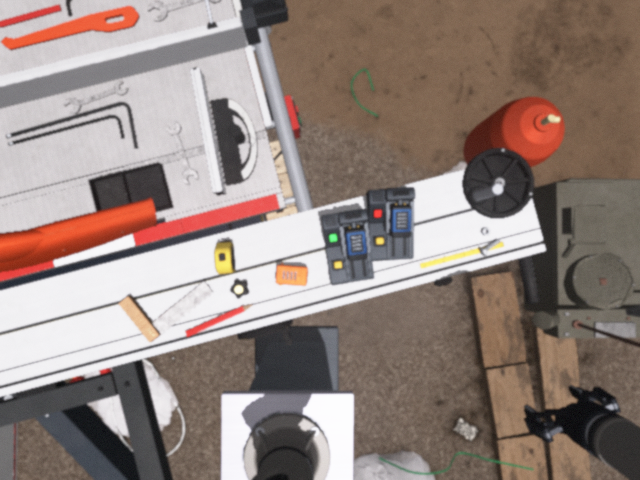

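```bash
python3 - <<'E'
import cv2,numpy as np
a=cv2.imread("pics/scene0.png")[200:320,290:430]; b=cv2.imread("pics/top0.png")[190:310,290:430]
f=lambda a:cv2.resize(a,None,fx=2.8,fy=2.8*1.3,interpolation=cv2.INTER_CUBIC)
cv2.imwrite("pics/crop0.png",np.hstack([cv2.resize(a,(400,343),interpolation=cv2.INTER_CUBIC),cv2.resize(b,(400,343),interpolation=cv2.INTER_CUBIC)]))
E
```

```text
(no output)
```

View pics/crop0.png

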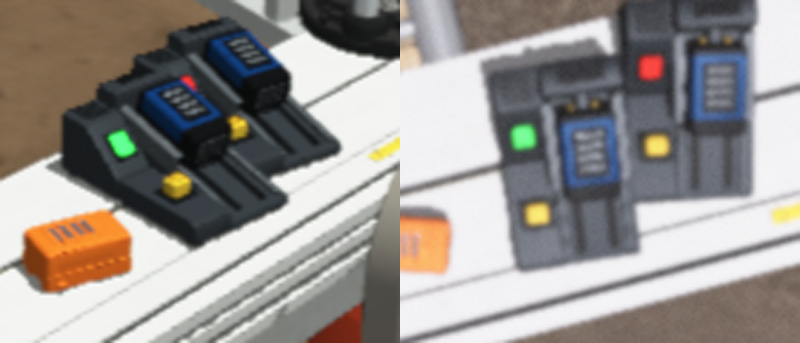

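Three candidates in the top picture:
- The charger at (346,247) has a green lamp at (334,238) and its yellow key at (338,265). This is the one meant.
- The charger at (390,225) has a red lamp, so it stays alone.
- The orange block at (291,273) is a look-alike.

The crop confirms the green charger. Next I'll measure its pose.

```bash
cat >> h.py <<'E'
def cloud(p):
    f,cx,cy=K(p); v,u=np.mgrid[0:480,0:640]; d=p["depth"]
    c=np.stack([(u-cx)/f*d,(v-cy)/f*d,d],-1)-np.array(p["t"]); return c@np.array(p["R"])
def yellow(p):
    h=cv2.cvtColor(p["frame"],cv2.COLOR_BGR2HSV); return cv2.inRange(h,(18,110,90),(34,255,255))>0
E
python3 - <<'E'
from h import *
p=arm.get_image("top"); P=cloud(p)
for t in ["charger_green","charger_red"]:
    for r in arm.silhouettes(t,p)[:2]:
        m=r["pixels"]; q=P[m]; q=q[(q[:,2]>.012)&(q[:,2]<.1)]
        rc=cv2.minAreaRect((q[:,:2]*1000).astype(np.float32)); print(t,round(r["confidence"],2),len(q),rc, q.mean(0).round(3))
m=yellow(p).astype(np.uint8); n,l,s,c=cv2.connectedComponentsWithStats(m)
for i in range(1,n):
    if s[i,4]>15: print(s[i],c[i].round(1),np.median(P[l==i],0).round(4), P[l==i].mean(0).round(4))
print(Ro.from_rotvec(arm.get_obs()["ee_rot"]).as_matrix().round(3))
E
```

```text
charger_green 0.81 2374 ((503.7152404785156, -141.44082641601562), (167.57666015625, 106.1756820678711), 8.93226432800293) [ 0.505 -0.133  0.04 ]
charger_green 0.44 2334 ((558.2427368164062, -243.04701232910156), (168.0663299560547, 105.20101928710938), 3.6517157554626465) [ 0.562 -0.234  0.04 ]
charger_red 0.93 2304 ((558.9574584960938, -240.59889221191406), (165.78701782226562, 109.90510559082031), 3.6151161193847656) [ 0.563 -0.233  0.04 ]
[375 237   9   8  65] [379.2 240.4] [ 0.5217 -0.2137  0.0367] [ 0.5209 -0.2141  0.0347]
[215 242  19  32 480] [223.8 257.9] [0.4784 0.1468 0.0592] [0.4788 0.1472 0.0582]
[494 243   9   5  23] [498.6 245. ] [ 5.116e-01 -5.150e-01 -3.000e-04] [ 5.115e-01 -5.141e-01 -5.000e-04]
[421 249  59  18 198] [450.  257.7] [ 4.793e-01 -3.935e-01 -2.000e-04] [ 4.801e-01 -3.939e-01 -1.000e-04]
[334 261   8   8  58] [337.4 264.4] [ 0.4647 -0.1147  0.0365] [ 0.4639 -0.1153  0.0357]
[[ 0.921  0.39  -0.   ]
 [ 0.39  -0.921 -0.   ]
 [-0.     0.    -1.   ]]
```

Green charger: centre (0.504, -0.141), yaw 8.9°. The fitted size is 168x106 mm and the key is within 1.5 mm of where it should be. I'll hover with the jaws yawed, so one finger is over the key and the other is in front of the nose.

step_arm --pt "0.0199 0.0302 -0.005 0 0 -0.0641 45" --pt "0.0199 0.0302 -0.005 0 0 -0.0641 45" --pt "0.0199 0.0302 -0.005 0 0 -0.0641 45" --pt "0.0199 0.0302 -0.005 0 0 -0.0641 45" --pt "0.0199 0.0302 -0.005 0 0 -0.0641 45" --pt "0.0199 0.0302 -0.005 0 0 -0.0641 45" --pt "0.0199 0.0302 -0.005 0 0 -0.0641 45" --pt "0.0199 0.0302 -0.005 0 0 -0.0641 45" --pt "0.0199 0.0302 -0.005 0 0 -0.0641 45" --pt "0.0199 0.0302 -0.005 0 0 -0.0641 45" --pt "0.0199 0.0302 -0.005 0 0 -0.0641 45" --pt "0.0199 0.0302 -0.005 0 0 -0.0641 45" --pt "0 0 0 0 0 0 45" --pt "0 0 0 0 0 0 45" --newtons 40

```text
time_s: 2.22
tool_pos: [0.4544, -0.1411, 0.1711]
ee_rot: [-3.089, 0.565, 0.0]
contact_force: [-1.0, -0.5, -0.1]
gripper_width: 0.0385
```

```bash
python3 - <<'E'
from h import *
o=arm.get_obs(); print({k:np.round(v,4) for k,v in o.items()}); R=Ro.from_rotvec(o["ee_rot"]).as_matrix();print(R.round(3), np.degrees(np.arctan2(R[1,1],R[0,1])))
p=arm.get_image("wrist"); P=cloud(p); cv2.imwrite("pics/w1.png",p["frame"])
m=yellow(p).astype(np.uint8); n,l,s,c=cv2.connectedComponentsWithStats(m)
for i in range(1,n):
    if s[i,4]>60: print(s[i],c[i].round(1),np.median(P[l==i],0).round(4))
for t in ["home_green","release_green_top","pack_full_nose","charger_green"]:
    for r in arm.place_of(t,p)[:2]: print(t,np.round(r["point"],4),round(r["confidence"],2),np.round(proj(p,r["point"])))
E
```

```text
{'time_s': np.float64(2.2167), 'joint_positions': array([ 0.4528,  0.2161, -0.2192,  1.7945,  0.0504,  1.1368, -1.715 ]), 'qvel': array([ 0.0488, -0.0128,  0.0677,  0.0071,  0.0289,  0.0088,  0.0103]), 'tau': array([ -1.6041, -31.2977,  -2.3527, -21.6716,  -0.3218,  -0.0793,
        -0.1028]), 'tool_pos': array([ 0.4544, -0.1411,  0.1711]), 'ee_rot': array([-3.0895e+00,  5.6460e-01,  5.0000e-04]), 'contact_force': array([-1.0303, -0.4915, -0.0841]), 'torque': array([-0.1052,  0.0577, -0.0177]), 'gripper_width': np.float64(0.0385)}
[[ 0.935 -0.354 -0.   ]
 [-0.354 -0.935  0.001]
 [-0.    -0.001 -1.   ]] -110.71365078271988
[ 509   38  131  101 2502] [576.5  89. ] [ 4.738e-01 -3.764e-01 -3.000e-04]
[364  92  29  29 583] [378.1 106.4] [ 0.5199 -0.2158  0.0369]
[270 207  27  27 490] [283.3 220.2] [ 0.4644 -0.1186  0.0367]
[   0  254   62   98 1501] [ 22.3 312.8] [0.4569 0.13   0.0396]
release_green_top [ 0.4636 -0.1196  0.0365] 0.7 [285. 221.]
pack_full_nose [ 0.4362 -0.0513  0.0224] 0.74 [226. 270.]
pack_full_nose [ 0.4824 -0.1605  0.0461] 0.59 [325. 184.]
```

View pics/w1.png

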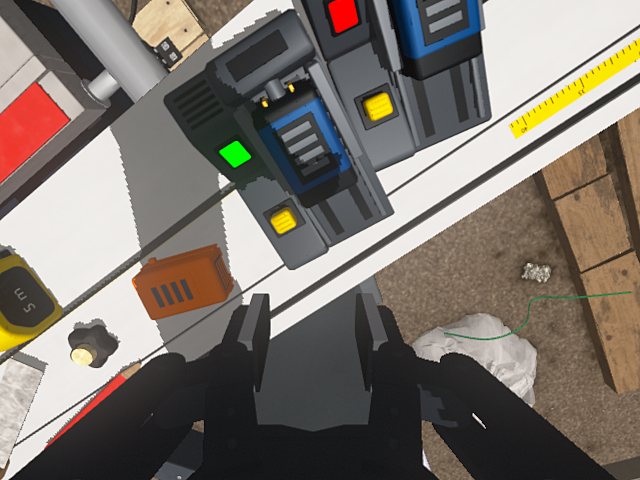

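The wrist view shows the green-lamp charger with its lamp at (235,153), key at (284,220) and pack nose at about (325,190). The fingertips are at about (258,297) and (368,297). I'll measure how far the tips stand back from the TCP, and the key in the charger's frame.

```bash
python3 - <<'E'
from h import *
p=arm.get_image("wrist"); P=cloud(p); o=arm.get_obs(); T=o["tool_pos"]; R=Ro.from_rotvec(o["ee_rot"]).as_matrix(); print(T.round(4))
L=(P-T)@R  # tool frame
m=(p["depth"]>0)&(p["depth"]<.5)&(np.abs(L[...,1])<.06)&(np.abs(L[...,0])<.03)&(L[...,2]>-.05)&(L[...,2]<.03)
for nm,s in [("y-",L[...,1]<0),("y+",L[...,1]>0)]:
    q=L[m&s]; print(nm,len(q),"zmax",np.percentile(q[:,2],[90,97,99.5]).round(4)); t=q[q[:,2]>np.percentile(q[:,2],90)-.004]
    print(" y",np.percentile(t[:,1],[1,50,99]).round(4)," x",np.percentile(t[:,0],[1,50,99]).round(4))
# charger fit
for r in arm.silhouettes("charger_green",p)[:2]:
    q=P[r["pixels"]]; q=q[(q[:,2]>.012)&(q[:,2]<.1)]
    print(round(r["confidence"],2),cv2.minAreaRect((q[:,:2]*1000).astype(np.float32)))
    # pad surface points
E
```

```text
[ 0.4528 -0.1456  0.1715]
y- 3658 zmax [-0.012  -0.0064 -0.0023]
 y [-0.0332 -0.0218 -0.0198]  x [-0.0104  0.0069  0.0112]
y+ 3674 zmax [-0.0121 -0.0065 -0.0025]
 y [0.0183 0.0203 0.0317]  x [-0.0108  0.0068  0.0113]
0.89 ((503.5672302246094, -142.45248413085938), (168.1710662841797, 106.18851470947266), 8.890110969543457)
0.56 ((520.01611328125, -216.32351684570312), (16.02179527282715, 18.290016174316406), 4.472902774810791)
```

step_arm --pt "0 0 -0.02 0 0 0 45" --pt "0 0 -0.025 0 0 0 45" --pt "0 0 -0.025 0 0 0 45" --pt "0 0 -0.025 0 0 0 45" --pt "0 0 -0.02 0 0 0 45" --pt "0 0 -0.005 0 0 0 45" --pt "0 0 0 0 0 0 45" --pt "0 0 0 0 0 0 45" --pt "0 0 0 0 0 0 45" --pt "0 0 0 0 0 0 45"

```text
time_s: 3.4
tool_pos: [0.4548, -0.1445, 0.0528]
ee_rot: [3.088, -0.576, 0.005]
contact_force: [0.1, -0.5, 0.0]
gripper_width: 0.0386
```

```bash
python3 - <<'E'
from h import *
o=arm.get_obs(); T=o["tool_pos"]; R=Ro.from_rotvec(o["ee_rot"]).as_matrix(); print(o["time_s"],T.round(4),o["contact_force"].round(2))
a=np.radians(8.9); C=np.array([[np.cos(a),-np.sin(a)],[np.sin(a),np.cos(a)]]); c0=np.array([.5036,-.142])
for s in (1,-1):
    X=T+R@[0,s*.0263,0]; print("finger",s,X.round(4),"charger fr",(C.T@(X[:2]-c0)).round(4))
p=arm.get_image("wrist"); cv2.imwrite("pics/w2.png",p["frame"])
p=arm.get_image("scene"); cv2.imwrite("pics/s2.png",cv2.resize(p["frame"][180:300,280:440],None,fx=5,fy=5,interpolation=cv2.INTER_CUBIC))
E
```

```text
3.4 [ 0.4548 -0.1445  0.0528] [ 0.11 -0.54  0.02]
finger 1 [ 0.4453 -0.1691  0.0528] charger fr [-0.0618 -0.0177]
finger -1 [ 0.4643 -0.12    0.0528] charger fr [-0.0354  0.0278]
```

View pics/w2.png

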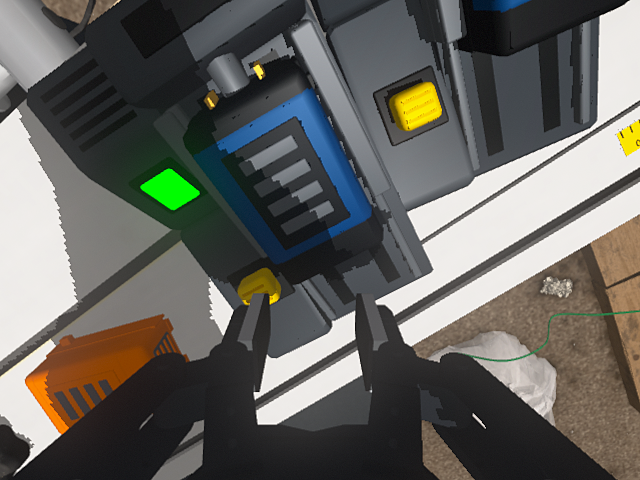

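View pics/s2.png

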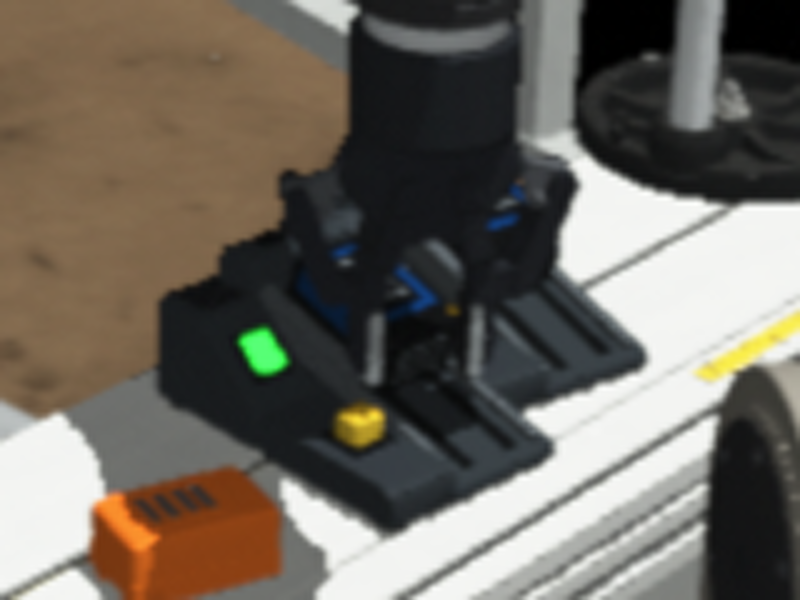

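The left finger stands over the key and the right finger is in the chute ahead of the nose. I'll shift 2 mm towards the front and come down to just above the key.

step_arm --pt "-0.002 0 -0.006 0 0 0 45" --pt "0 0 -0.006 0 0 0 45" --pt "0 0 -0.002 0 0 0 45" --pt "0 0 0 0 0 0 45" --pt "0 0 0 0 0 0 45" --pt "0 0 0 0 0 0 45"

```text
time_s: 4.0
tool_pos: [0.4514, -0.144, 0.0372]
ee_rot: [-3.088, 0.575, 0.0]
contact_force: [-0.5, -0.7, 0.4]
gripper_width: 0.0383
```

step_arm --pt "0 0 -0.002 0 0 0 45" --pt "0 0 -0.001 0 0 0 45" --pt "0 0 0 0 0 0 45" --pt "0 0 0 0 0 0 45"

```text
time_s: 4.33
tool_pos: [0.4519, -0.1441, 0.0345]
ee_rot: [3.088, -0.575, 0.001]
contact_force: [0.6, -0.0, 0.8]
gripper_width: 0.0386
```

step_arm --pt "0 0 -0.002 0 0 0 45" --pt "0 0 -0.002 0 0 0 45" --pt "0 0 0 0 0 0 45" --pt "0 0 0 0 0 0 45"

```text
time_s: 4.67
tool_pos: [0.451, -0.1441, 0.0303]
ee_rot: [3.088, -0.576, -0.001]
contact_force: [-1.5, -0.3, 4.6]
gripper_width: 0.0384
```

```bash
python3 - <<'E'
from h import *
p=arm.get_image("wrist"); cv2.imwrite("pics/w3.png",p["frame"]); print(arm.get_obs()["contact_force"].round(1))
E
```

```text
[-1.3 -0.7  4.7]
```

View pics/w3.png

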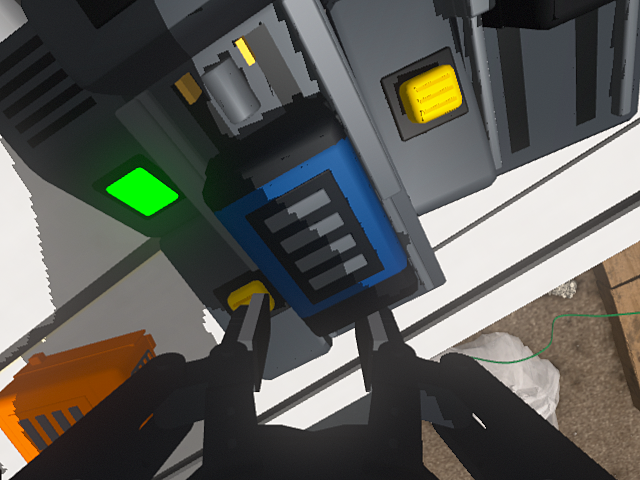

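The catch has let go: the pack has moved off its contacts and is stopped against the right finger. Next I'll raise slowly to let the key up, keeping the finger in front of the nose.

step_arm --pt "0 0 -0.0005 0 0 0 45" --pt "0 0 0.001 0 0 0 45" --pt "0 0 0.0015 0 0 0 45" --pt "0 0 0.0015 0 0 0 45" --pt "0 0 0.0015 0 0 0 45" --pt "0 0 0.0015 0 0 0 45" --pt "0 0 0.0015 0 0 0 45" --pt "0 0 0.0015 0 0 0 45" --pt "0 0 0.001 0 0 0 45" --pt "0 0 0 0 0 0 45" --pt "0 0 0 0 0 0 45" --pt "0 0 0 0 0 0 45"

```text
time_s: 5.72
tool_pos: [0.451, -0.1438, 0.0406]
ee_rot: [-3.088, 0.575, 0.001]
contact_force: [-1.5, 0.1, -0.0]
gripper_width: 0.0383
```

```bash
python3 - <<'E'
from h import *
p=arm.get_image("wrist"); cv2.imwrite("pics/w4.png",p["frame"]); P=cloud(p); o=arm.get_obs(); print(o["contact_force"].round(1),o["tool_pos"].round(4))
m=yellow(p).astype(np.uint8); n,l,s,c=cv2.connectedComponentsWithStats(m)
for i in range(1,n):
    if s[i,4]>60: print(s[i],c[i].round(1),np.median(P[l==i],0).round(4),np.percentile(P[l==i][:,2],[50,80,95]).round(4))
a=np.radians(8.9); C=np.array([[np.cos(a),-np.sin(a)],[np.sin(a),np.cos(a)]]); c0=np.array([.5036,-.142])
for t in ["pack_full_nose","home_green"]:
  for r in arm.place_of(t,p)[:3]: print(t,np.round(r["point"],4),round(r["confidence"],2),(C.T@(r["point"][:2]-c0)).round(4))
# pack top points in charger frame
q=P.reshape(-1,3); f=np.c_[(q[:,:2]-c0)@C,q[:,2]]
k=(abs(f[:,1]+.017)<.008)&(f[:,2]>.045)&(f[:,2]<.1)&(f[:,0]>-.06)&(f[:,0]<.05); g=f[k]
for x in np.arange(-.06,.05,.01):
    h=g[(g[:,0]>=x)&(g[:,0]<x+.01)]; print(round(x,2),len(h),np.median(h[:,2]).round(4) if len(h) else "")
p=arm.get_image("scene"); cv2.imwrite("pics/s4.png",cv2.resize(p["frame"][180:300,280:440],None,fx=5,fy=5,interpolation=cv2.INTER_CUBIC))
E
```

```text
[-1.9 -0.2 -1.9] [ 0.451  -0.1438  0.0406]
[243  42  19  28 236] [252.1  55.3] [ 0.5515 -0.1624  0.0648] [0.0648 0.0656 0.0663]
[ 395   68   58   55 2230] [423.5  95.3] [ 0.5202 -0.2147  0.037 ] [0.037  0.0378 0.0385]
[189  76  23  29 352] [200.   89.8] [ 0.5487 -0.1431  0.0633] [0.0633 0.0653 0.0662]
[230 271  47  37 988] [252.4 288.8] [ 0.4685 -0.1201  0.0356] [0.0356 0.0373 0.038 ]
pack_full_nose [ 0.4599 -0.1649  0.0374] 0.86 [-0.0467 -0.0159]
pack_full_nose [ 0.4331 -0.0479  0.0177] 0.59 [-0.0551  0.1039]
home_green [ 0.4603 -0.1618  0.0205] 0.68 [-0.0458 -0.0129]
-0.06 2721 0.0821
-0.05 786 0.058
-0.04 856 0.0616
-0.03 1028 0.065
-0.02 1167 0.0676
-0.01 1371 0.0702
0.0 1586 0.0725
0.01 1786 0.0732
0.02 863 0.0593
0.03 1147 0.0613
0.04 952 0.0622
```

View pics/w4.png

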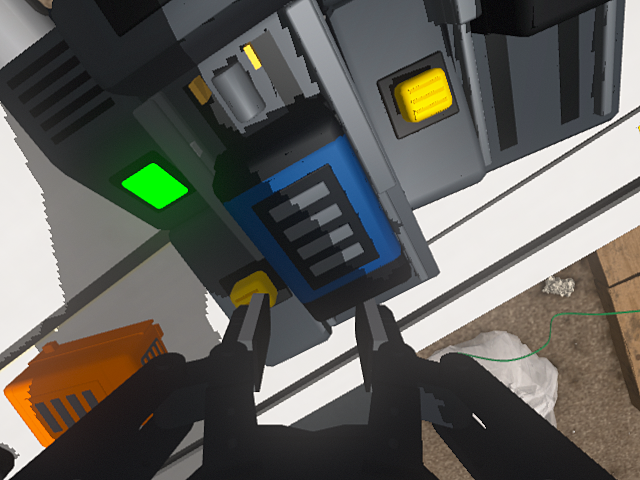

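View pics/s4.png

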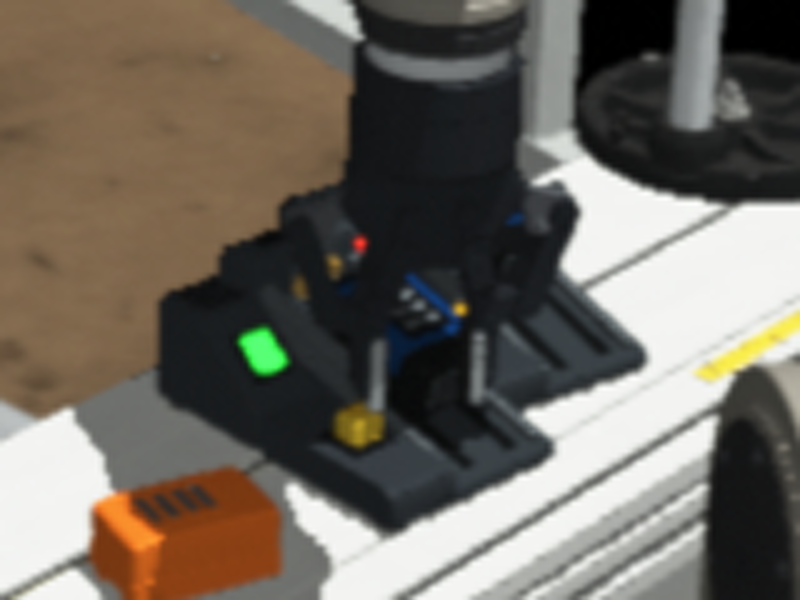

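The key is back up: its top reads about 0.038 and there is no vertical force on the tool. The nose travel is about 23 mm, held by the finger. I'll dwell briefly to confirm that nothing creeps.

step_arm --pt "0 0 0 0 0 0 45" --pt "0 0 0 0 0 0 45" --pt "0 0 0 0 0 0 45" --pt "0 0 0 0 0 0 45" --pt "0 0 0 0 0 0 45" --pt "0 0 0 0 0 0 45" --pt "0 0 0 0 0 0 45" --pt "0 0 0 0 0 0 45" --pt "0 0 0 0 0 0 45" --pt "0 0 0 0 0 0 45"

```text
time_s: 6.75
tool_pos: [0.4514, -0.1441, 0.0408]
ee_rot: [3.088, -0.575, 0.0]
contact_force: [-2.0, 0.3, -1.4]
gripper_width: 0.0386
```

```bash
python3 - <<'E'
from h import *
p=arm.get_image("wrist"); P=cloud(p); o=arm.get_obs(); print(o["time_s"],o["contact_force"].round(1),o["tool_pos"].round(4))
a=cv2.imread("pics/w4.png"); print("img diff px",(cv2.absdiff(a,p["frame"]).max(-1)>60).sum())
for r in arm.place_of("pack_full_nose",p)[:1]: print(np.round(r["point"],4),round(r["confidence"],2))
for r in arm.place_of("pack_charging",arm.get_image("top"))[:1]: print(np.round(r["point"],4),round(r["confidence"],2))
arm.sign_off()
E
```

```text
6.8 [-1.6 -0.4 -1.3] [ 0.4514 -0.1441  0.0408]
img diff px 3347
[ 0.4337 -0.0502  0.017 ] 0.88
[ 0.5355 -0.2651  0.0307] 0.87
the job is handed in; nothing more can be done
```

I pressed the green-lamp charger's yellow key with the left finger. The right finger stopped the full battery in the chute, off its contacts. I then raised the tool about 10 mm, so the key came up while the finger stayed in front of the battery, and handed the job in at about 6.8 s.

**Checks that passed:**
- **Battery:** before the last pause it stood about 23 mm out, where 12 mm clears the contacts and 60 mm loses it. The finger overlapped its front face by roughly 13 mm.
- **Key:** its top read about 0.038 m, which is fully up. By estimate, the fingertip was about 5 mm above it.
- **Forces:** pressing took about 4.7 N. At the end the tool showed about 2 N, as expected from the battery leaning on the finger.
- **Red-lamp battery:** it was found within 3 mm of where it started, and its key was not touched.

**Checks that did not settle it:** these were on the last look after a one-second pause, and I handed in without resolving them.
- **Battery position:** the network's best match for the battery front was the orange look-alike, so it did not confirm the full battery's position.
- **Picture comparison:** about 3,300 pixels differed from the picture before the pause. Millimetre-scale sway of the arm-mounted camera may explain that, but I did not look at the later picture.

The evidence that the battery stayed put through the pause is therefore the steady arm position and the steady push on the finger.

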